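# Close the chilli jar snugly at the dumpling counter

## Task

Close the chilli jar: put the loose red lid level on its neck and turn it clockwise until it is snug on the gasket, when the turning torque has risen to about 0.45 N m. Stop there without overtightening, let go, and leave the bottle, bowl and spoon where they are.

Things in the scene. Friction and masses are not known exactly. Their poses are not given: they have to be found in the camera images.
- jar_rim (a point): Top of the neck of the open amber chilli jar, on its axis, 125 mm above the counter; z up. Jar 84 mm wide, shoulder 95 mm high, fixed in a steel holder (110 x 110 mm) bolted down. White neck 44 mm wide, 52 over its three steel thread ramps. An orange rubber gasket lies on the neck; its top is anywhere within 1.3 mm of this point, so where it bites is not known beforehand
- jar: The jar, origin under its base, z up. The three gaps between the ramps are centred at 0, 120 and 240 degrees about z from its x axis, a white dot on the shoulder under each. Seen from above, each ramp begins 22 degrees clockwise of a gap centre and ends at 100 degrees, falling 3.7 mm per rad
- lid_center (a point): Centre, half-way up, of the loose red lid: 60 mm wide, 24 mm high, 50 to 80 g, standing open side down on the counter; z up. Skirt 2.5 mm thick, 20 mm deep inside. Inside it three lugs at 0, 120 and 240 degrees from x, a white stripe on top over each. Stripes over the jar's dots (within 10 degrees), it drops until its centre is 8 mm below jar_rim; else the lugs perch on the ramps, up to 9 mm higher
- lid: The same lid, origin at the centre of its open underside. Turned clockwise it drops off the ramps if perched, then turns freely until, 0.6 to 1.3 rad past a gap, the ramps pull it onto the gasket: then torque rises steeply, snug (0.3 to 0.6 N m) in about 0.15 rad, and stays so when let go; above 0.7 N m is overtight. It sinks 3.7 mm per rad while biting: holding it up loads the ramps
- soy: amber soy sauce bottle with red cap, 60 mm wide, 190 mm high, origin under its base; leave alone
- bowl: white bowl, 110 mm wide, 50 mm high, origin under its base; leave alone
- spoon: wooden spoon, 180 mm long, lying on the counter; leave alone
Not all that is in view belongs to the job. What is meant by the lid is not orange, and is the larger of those in its own colour.

How it is judged:
By the outcome, as a careful person would: the job done as asked, in the order asked, and still so for the second after the job is handed in, with the robot touching nothing.
It also fails if it takes over 69 s, if anything falls off the work surface, if the arm or the gripper's body presses on something with over 40 N, if the wrist force passes 120 N, or if a joint passes its speed limit or range.

## Robot

A 6-joint arm with a two-finger parallel gripper is mounted at the origin on the work surface. World frame = base frame: x ahead of the robot, y to its left, z up, the work surface at z = 0. Lengths are in m, angles in rad, forces in N, time in s.
With the tool pointing down it reaches from about 0.375 to 0.9 m from the base axis. Payload 3.1 kg.
Tool frame: the origin (TCP) lies at the very end of the fingers, on their centre line; the grasp point (between the pads) lies 19 mm behind it; x points along the fingers, y is the direction in which the jaws open and shut, and the axes are right-handed (so a half turn about x gives the same grasp; the last joint's range is limited). The gripper opens to 85 mm and grips with 20 to 120 N. Pads are 22 mm wide; open, the fingers measure 114 mm over their backs; the gripper's body (76 mm by 85 mm) begins 54 mm behind the grasp point. The pads swing forward as they close: fully open they stand 13 mm farther back than shut.
Start: joints at [0.973, 0.527, 1.433, -0, 1.181, -0.178], TCP at [0.255, 0.571, 0.231] pointing down, gripper open.
Joint ranges: [-3.08, 3.08], [-0.75, 2.2], [0.22, 2.44], [-1.43, 4.57], [0, 2.65], [-2.85, 2.85]. Speed limits (rad/s): [2.79, 2.79, 3.14, 3.14, 3.14, 3.14].

## Interface

Orientations are given as a unit quaternion [x, y, z, w].
In Python, from station import sense, snapshot, camera_model, sign_off gives the robot as it stands.
- The arm moves only by the tool step_arm, never from a script. Its argument "increments" is one flat list of numbers, 5 for each row, row after row: the shift along the tool's x, y, z in units of 60 mm (1.0 is 60 mm), then the turn about the tool's x in units of 5 degrees (1.0 is 5 degrees), then the closure, from 0 (fully open) to 1 (shut). A call has exactly 5 rows; each row is the pose to reach, as a shift and turn from the pose measured when the call began, along the tool's axes at that moment; what a row does not reach only later rows make up. A row lasts 1/8 s, in which the tool goes at most 62.5 mm and 10.7 degrees, less where a joint would pass 70% of its speed; a pose out of reach is approached as far as the arm can. A call with a gripper value outside its range is refused whole. The fingers move at their own pace and stop on an object; "grip_force" is the grip in N (left out, the last holds). Time passes only in rows, so rows that repeat a pose let the fingers close, or fill a call up. It gives the time, the measured TCP pose, the force and the opening at its end, in the units of the state.
- sense(): the state, without advancing time (a new reading comes with each control period).
- snapshot(name): name is "scene" or "top" or "wrist"; returns the picture (400x640x3 uint8, blue, green, red); there is no depth.
- camera_model(name): a dict with "vertical_fov" (degrees; the focal length in pixels is half the picture's height over the tangent of half this angle, whatever the lens; pixels are square), "cx", "cy" (the principal point, pixels), "R" (3x3) and "t" (3): a world point X has camera coordinates R X + t. Camera axes: x right, y down, z forward; pixel columns grow to the right and rows downward; lengths in m; the calibration is good to about 2 mm. A picture is of the moment at which its call begins: read the wrist's pose just before it. camera_model takes no time and is no camera call; for the wrist camera it gives the pose at the moment of the call.
- sign_off(): hands the job in, once; it reports no verdict.
The state is a dict: "t": time; "q": joint angles; "qd": joint speeds; "tau": joint torques, N m; "tcp_pos": TCP position; "tool_rot": TCP orientation; "force": force on the tool from outside, world axes, zero at the start; "ft_torque": the same for the moment, N m; "finger_gap": opening from 0.0 (shut) to 1.0 (fully open).
Only numpy, scipy, OpenCV 4.12 (cv2) and the standard library are available. Lean on these libraries where they do the work, as an engineer would, in place of code of your own. Each camera call takes 0.05 s, during which the arm holds its last target. There are 200 camera calls.

## Working session

There is one attempt and no reset: what is moved stays moved. The work goes in short steps, Python scripts to look and compute and a tool call to move; the robot and the scene stay as the last step left them, time stands still between calls to the robot, and variables do not carry over. Pictures are saved under pics/ and viewed, about 8 in all and at most 12, crops included, and the job is handed in when it is done.

Besides the shell and the picture viewer there is one more tool, called after "Emit:" by a JSON object that holds its "name" and its "arguments". step_arm: Moves the arm, as the interface text tells. Its arguments: {"type":"object","properties":{"increments":{"type":"array","items":{"type":"number"}},"grip_force":{"type":"number"}},"required":["increments"]}

```bash
ls; mkdir -p pics; python3 - <<'E'
from station import *
import cv2,numpy as np
s=sense();print(s)
a=snapshot("top");b=snapshot("scene")
for n in("top","scene","wrist"):print(n,camera_model(n))
cv2.imwrite("pics/top0.png",a);cv2.imwrite("pics/scene0.png",b)
E
```

```text
pics
{'t': 0.0, 'q': array([ 9.72479267e-01,  5.28460945e-01,  1.43392918e+00,  1.22110614e-05,
        1.18137160e+00, -1.78518697e-01]), 'qd': array([ 3.41498919e-04,  3.04514953e-05,  1.92992637e-04,  2.89023357e-04,
       -1.34237195e-03, -1.21859593e-03]), 'tau': array([-2.48795759e-04, -4.42357743e+01, -1.78024811e+01, -2.02948113e-04,
        8.57543957e-03,  2.91234215e-06]), 'tcp_pos': array([0.25430282, 0.57013468, 0.23032827]), 'tool_rot': array([ 0.14662696,  0.69188053, -0.14804345,  0.69129227]), 'force': array([-0.15674493,  0.17312018,  0.68292262]), 'ft_torque': array([-0.05911154,  0.03730088, -0.04537598]), 'finger_gap': 1.0014621416676586}
top {'vertical_fov': 44.1182500469855, 'cx': 316.5566140936169, 'cy': 205.107615061995, 'R': array([[-0.02627219, -0.99934143, -0.02502971],
       [-0.99772744,  0.02776739, -0.0613916 ],
       [ 0.06204618,  0.02335994, -0.99779987]]), 't': array([0.04930897, 0.61307022, 1.12144573])}
scene {'vertical_fov': 55.350462302088985, 'cx': 322.0457849223367, 'cy': 197.87467493509968, 'R': array([[ 0.42468811,  0.9053285 , -0.0045085 ],
       [ 0.56342642, -0.26819386, -0.78142352],
       [-0.70865413,  0.32932107, -0.62398473]]), 't': array([-0.27911359, -0.26169038,  1.39877639])}
wrist {'vertical_fov': 71.6494967450385, 'cx': 319.372237556058, 'cy': 202.62563160649088, 'R': array([[ 0.40887514,  0.91258821, -0.00196927],
       [ 0.8677859 , -0.38813231,  0.31032394],
       [ 0.28243363, -0.12859265, -0.95062883]]), 't': array([-0.62345602, -0.04080761,  0.37992662])}
```

View pics/top0.png

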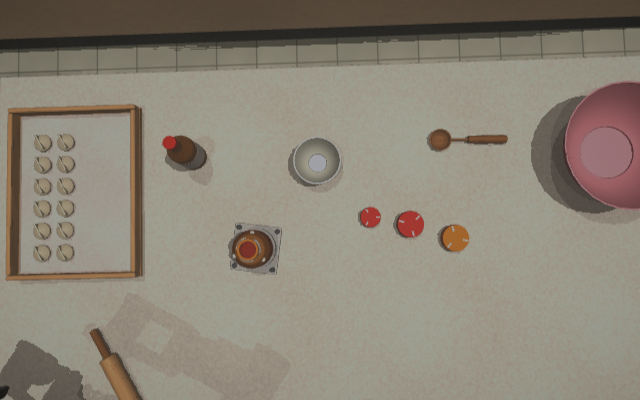

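View pics/scene0.png

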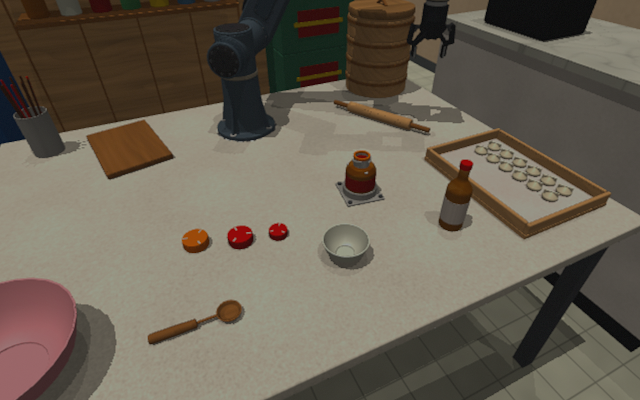

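The top view shows the lid candidates: small red lid (370,217), larger red lid (410,224), orange lid (455,238), soy cap (170,143). By the description I choose the larger red lid at (410,224). The open jar is at about (252,249).

```bash
cat > h.py <<'E'
import numpy as np,cv2
from station import *
def f(m):return 200/np.tan(np.radians(m["vertical_fov"])/2)
def ray(m,px,z):
    d=m["R"].T@np.array([(px[0]-m["cx"])/f(m),(px[1]-m["cy"])/f(m),1.]);c=-m["R"].T@m["t"]
    return c+d*(z-c[2])/d[2]
def proj(m,X):
    p=m["R"]@np.asarray(X)+m["t"];return f(m)*p[:2]/p[2]+[m["cx"],m["cy"]]
def blobs(mask,amin=4):
    n,l,st,c=cv2.connectedComponentsWithStats(mask.astype(np.uint8))
    return [(st[i],c[i]) for i in range(1,n) if st[i][4]>=amin]
E
python3 - <<'E'
from h import *
for n in("top","scene"):
    im=cv2.imread(f"pics/{n}0.png");m=camera_model(n);h=cv2.cvtColor(im,cv2.COLOR_BGR2HSV)
    red=((h[...,0]<5)|(h[...,0]>175))&(h[...,1]>190)&(h[...,2]>120)
    for st,c in blobs(red,60):print(n,st,c,ray(m,c,.024))
im=cv2.imread("pics/top0.png")
a=cv2.resize(im[205:245,350:475],None,fx=6,fy=6,interpolation=2);b=cv2.resize(im[215:280,220:290],None,fx=5,fy=5,interpolation=2)
o=np.zeros((240+325,750,3),np.uint8);o[:240]=a;o[240:,:350]=b;cv2.imwrite("pics/crop0.png",o)
m=camera_model("top")
for p in[(247,249.5),(248,250)]:print("rim",ray(m,p,.125))
m=camera_model("scene");print("rim",ray(m,(362,155.5),.125))
E
```

```text
scene [269 224  18  11 138] [277.52898551 228.99275362] [ 0.59073964 -0.08935307  0.024     ]
scene [228 226  24  16 265] [239.33584906 233.69056604] [ 0.56665302 -0.17861941  0.024     ]
rim [0.51860595 0.1782634  0.125     ]
rim [0.5175097 0.1761815 0.125    ]
rim [0.52446027 0.17958382 0.125     ]
```

View pics/crop0.png

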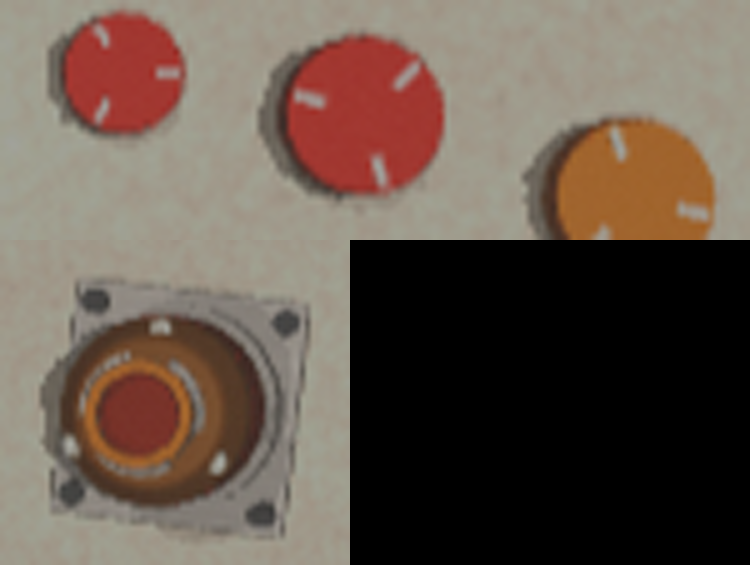

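The close crop confirms the choice: the large red lid is centred at crop (365,115), with stripes at (310,98), (407,75), (379,171). The jar rim is centred at (140,415), with dots at (160,327), (70,445), (218,462).

```bash
python3 - <<'E'
from h import *
m=camera_model("top");ang=lambda v:np.degrees(np.arctan2(v[1],v[0]))
L=ray(m,(350+364.5/6-.5,205+115/6-.5),.024);print("lid",L,np.hypot(*L[:2]))
for p in[(310,98),(407,75),(379,171)]:
    v=ray(m,(350+p[0]/6-.5,205+p[1]/6-.5),.024)-L;print(ang(v),ang(v)%120,np.hypot(*v[:2]))
J=ray(m,(220+140/5-.5,215+175/5-.5),.125);print("rim",J,np.hypot(*J[:2]))
P=[ray(m,(220+x/5-.5,215+(y-240)/5-.5),.095) for x,y in[(160,327),(70,445),(218,462)]]
for v in P:
    v=v-J;print(ang(v),ang(v)%120,np.hypot(*v[:2]))
print("mean dots",np.mean(P,0))
import scipy.spatial.transform as T
s=sense();R=T.Rotation.from_quat(s["tool_rot"]).as_matrix();print(R,s["tcp_pos"])
w=camera_model("wrist");c=-w["R"].T@w["t"];print("cam in tool",R.T@(c-s["tcp_pos"]),R.T@w["R"].T)
dl=L-s["tcp_pos"];print("to lid tool units",R.T@dl/.06)
E
```

```text
lid [ 0.56544051 -0.18046992  0.024     ] 0.5935422188866496
71.01390405219206 71.01390405219206 0.021614471410630803
-48.457265420931066 71.54273457906893 0.02231470212987707
-167.67203094706417 72.32796905293583 0.021941464633435655
rim [0.51857908 0.17721318 0.125     ] 0.5480226073045962
-6.738284776602853 113.26171522339715 0.037155538766748875
109.87952975212177 109.87952975212177 0.03770378660465832
-127.47232949698756 112.52767050301244 0.03568922975108274
mean dots [0.51936755 0.17813743 0.095     ]
[[-1.12064012e-03  4.07518154e-01  9.13196418e-01]
 [-1.60750684e-03  9.13195077e-01 -4.07519529e-01]
 [-9.99998080e-01 -1.92465222e-03 -3.68274819e-04]] [0.25430865 0.57023208 0.23043289]
cam in tool [-0.142143   -0.00033542 -0.07808546] [[ 4.40759789e-05 -3.10671890e-01  9.50517214e-01]
 [ 9.99998894e-01 -1.39926958e-03 -5.03714870e-04]
 [ 1.48651987e-03  9.50516185e-01  3.10671485e-01]]
to lid tool units [ 3.45484313 -9.30580295  9.83543759]
```

Emit:
{"name": "step_arm", "arguments": {"increments": [0,-0.65,0.69,0,0,0,-1.3,1.38,0,0,0,-1.95,2.07,0,0,0,-2.6,2.76,0,0,0,-3.25,3.45,0,0], "grip_force": 60}}

```text
t: 0.72
tcp_pos: [0.3642, 0.306, 0.2306]
tool_rot: [0.146, 0.692, -0.148, 0.691]
force: [1.2, 0.3, 0.6]
finger_gap: 0.999
```

Emit:
{"name": "step_arm", "arguments": {"increments": [0,-0.65,0.69,0,0,0,-1.3,1.38,0,0,0,-1.95,2.07,0,0,0,-2.6,2.76,0,0,0,-3.25,3.45,0,0]}}

```text
t: 1.35
tcp_pos: [0.4742, 0.0419, 0.2308]
tool_rot: [0.147, 0.692, -0.148, 0.691]
force: [1.1, -0.3, -0.3]
finger_gap: 0.998
```

Emit:
{"name": "step_arm", "arguments": {"increments": [0,-0.6,0.64,0,0,0,-1.2,1.28,0,0,0,-1.8,1.92,0,0,0,-2.3,2.4,0,0,0,-2.8,2.94,0,0]}}

```text
t: 1.98
tcp_pos: [0.5667, -0.1847, 0.2305]
tool_rot: [0.147, 0.692, -0.148, 0.691]
force: [0.7, 0.4, -0.3]
finger_gap: 1.002
```

Emit:
{"name": "step_arm", "arguments": {"increments": [0,0,0,2,0,0,0,0,4,0,0,0,0,6,0,0,0,0,8,0,0,0,0,10,0]}}

```text
t: 2.6
tcp_pos: [0.5663, -0.1846, 0.2299]
tool_rot: [0.427, 0.564, -0.428, 0.562]
force: [0.3, 0.7, 0.3]
finger_gap: 1.0
```

Emit:
{"name": "step_arm", "arguments": {"increments": [0,0,0,2,0,0,0,0,4,0,0,0,0,6.2,0,0,0,0,6.2,0,0,0,0,6.2,0]}}

```text
t: 3.22
tcp_pos: [0.5662, -0.1844, 0.2296]
tool_rot: [-0.561, -0.43, 0.563, -0.428]
force: [-0.8, 0.2, -1.0]
finger_gap: 0.997
```

Emit:
{"name": "step_arm", "arguments": {"increments": [0.7,0,0,0,0,1.4,0,0,0,0,1.5,0,0,0,0,1.5,0,0,0,0,1.5,0,0,0,0]}}

```text
t: 3.85
tcp_pos: [0.5671, -0.1851, 0.1414]
tool_rot: [-0.561, -0.429, 0.562, -0.43]
force: [0.5, 0.1, -0.3]
finger_gap: 0.999
```

```bash
cat > look.py <<'E'
from h import *
import sys
from scipy.spatial.transform import Rotation as T
def lidlook(name,z):
    s=sense();m=camera_model("wrist");im=snapshot("wrist");cv2.imwrite(f"pics/{name}.png",im)
    R=T.from_quat(s["tool_rot"]).as_matrix();print("tcp",s["tcp_pos"],"R",R.round(3).tolist(),"q6",s["q"][5])
    h=cv2.cvtColor(im,cv2.COLOR_BGR2HSV)
    red=((h[...,0]<6)|(h[...,0]>174))&(h[...,1]>170)&(h[...,2]>90)
    red=cv2.morphologyEx(red.astype(np.uint8),cv2.MORPH_CLOSE,np.ones((9,9)))
    cs=cv2.findContours(red,0,2)[0]
    for c in cs:
        if cv2.contourArea(c)<800:continue
        P=np.array([ray(m,p[0],z)[:2] for p in c],np.float32);(x,y),r=cv2.minEnclosingCircle(P)
        L=np.array([x,y,z]);print("circle",L,"r",r,"px",c.mean(0),"delta tool",R.T@(L-s["tcp_pos"])/.06)
        M=np.zeros(red.shape,np.uint8);cv2.drawContours(M,[cv2.convexHull(c)],-1,1,-1)
        w=(h[...,1]<90)&(h[...,2]>120)&(M>0)
        for st,q in blobs(w,15):
            v=ray(m,q,z)-L;print("  stripe",q,np.hypot(*v[:2]),np.degrees(np.arctan2(v[1],v[0]))%120)
E
python3 -c "
from look import *
lidlook('w1',.024)"
```

```text
tcp [ 0.56706453 -0.18508969  0.14143528] R [[-0.001, 0.965, -0.263], [-0.002, -0.263, -0.965], [-1.0, -0.001, 0.002]] q6 -0.2345270414849307
circle [ 0.56650162 -0.17950554  0.024     ] r 0.02966017834842205 px [[316.70114943 191.06896552]] delta tool [ 1.95711378 -0.03248043 -0.09081028]
  stripe [316.85964912 169.8245614 ] 0.021624460738364083 72.02991261460302
  stripe [296.02380952 202.28571429] 0.02241068542462219 73.5533175850303
  stripe [334.57446809 203.89361702] 0.02223015064202229 70.52916196208832
```

View pics/w1.png

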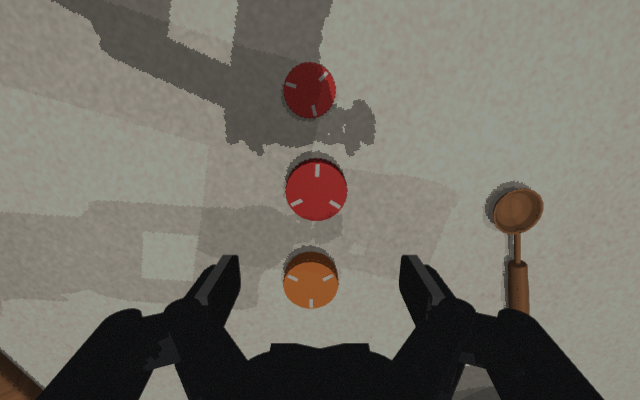

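Emit:
{"name": "step_arm", "arguments": {"increments": [0.6,-0.03,-0.09,0,0,1.2,-0.03,-0.09,0,0,1.8,-0.03,-0.09,0,0,2.2,-0.03,-0.09,0,0,2.38,-0.03,-0.09,0,0]}}

```text
t: 4.53
tcp_pos: [0.5668, -0.1798, -0.0016]
tool_rot: [-0.561, -0.429, 0.562, -0.43]
force: [0.1, 0.9, -0.1]
finger_gap: 0.999
```

Emit:
{"name": "step_arm", "arguments": {"increments": [0,0,0,0,0.15,0,0,0,0,0.3,0,0,0,0,0.4,0,0,0,0,0.6,0,0,0,0,0.6]}}

```text
t: 5.15
tcp_pos: [0.5676, -0.1802, 0.0003]
tool_rot: [-0.562, -0.428, 0.562, -0.431]
force: [-0.8, -0.4, 6.8]
finger_gap: 0.693
```

Emit:
{"name": "step_arm", "arguments": {"increments": [-0.3,0,0,0,0.6,-1.1,0,0,0,0.6,-2,0,0,0,0.6,-2.8,-0.1,-0.3,0,0.6,-3.4,-0.4,-0.9,0,0.6]}}

```text
t: 5.78
tcp_pos: [0.56, -0.1223, 0.2081]
tool_rot: [0.563, 0.425, -0.561, 0.432]
force: [1.1, -0.1, -0.5]
finger_gap: 0.691
```

Emit:
{"name": "step_arm", "arguments": {"increments": [0,-0.4,-0.75,0,0.6,0,-0.8,-1.5,0,0.6,0,-1.2,-2.2,0,0.6,0,-1.6,-2.7,0,0.6,0,-1.94,-3,0,0.6]}}

```text
t: 6.4
tcp_pos: [0.4947, 0.0839, 0.2078]
tool_rot: [0.563, 0.426, -0.56, 0.433]
force: [0.0, -0.5, -1.8]
finger_gap: 0.695
```

```bash
python3 - <<'E'
from look import *
s=sense();m=camera_model("wrist");im=snapshot("wrist");cv2.imwrite("pics/w2.png",im)
print(s["tcp_pos"],s["force"],s["ft_torque"],s["finger_gap"],s["q"])
print("expect rim",proj(m,(.519,.178,.125)))
h=cv2.cvtColor(im,cv2.COLOR_BGR2HSV)
org=(h[...,0]>7)&(h[...,0]<18)&(h[...,1]>170)&(h[...,2]>140)
for st,c in blobs(org,100):print(st,c,ray(m,c,.125))
E
```

```text
[0.49466573 0.08387488 0.20778769] [ 0.04912201 -0.46228257 -1.80177772] [-0.02963924 -0.01358962 -0.06376745] 0.6951037321497934 [-0.05207629  0.39265751  1.76907087 -0.00608846  0.97000788  0.21767665]
expect rim [314.3779052   86.41637722]
```

View pics/w2.png

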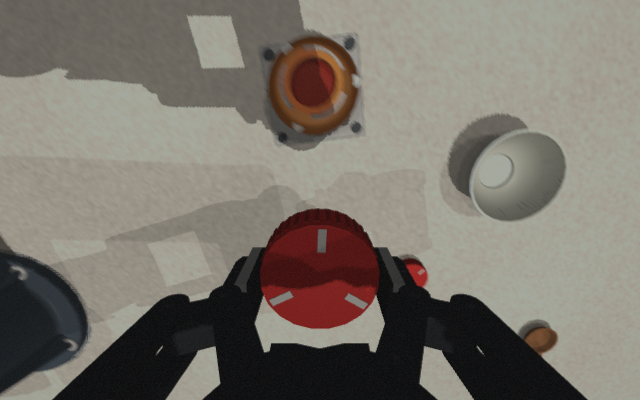

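The wrist view shows the lid held level, with stripes at (322,240), (281,298), (356,300). The jar rim is at about (314,84), close to the predicted (314,86).

```bash
python3 - <<'E'
from look import *
im=cv2.imread("pics/w2.png");m=camera_model("wrist")
c=cv2.resize(im[30:150,255:375],None,fx=5,fy=5,interpolation=2);cv2.imwrite("pics/jarcrop.png",c)
h=cv2.cvtColor(im,cv2.COLOR_BGR2HSV)
print(h[60:110:3,314].tolist())
s=sense();R=T.from_quat(s["tool_rot"]).as_matrix()
for p in[(322,240),(281,298),(356,300)]:print(ray(m,p,.2078+.024))
h1=((h[...,0]<6)|(h[...,0]>174))&(h[...,1]>150)
M=np.zeros_like(h1);M[200:335,250:390]=1
cs=max(cv2.findContours((h1&M).astype(np.uint8),0,2)[0],key=cv2.contourArea);print(cv2.boundingRect(cs))
E
```

```text
[[3, 167, 55], [4, 175, 70], [3, 163, 78], [3, 170, 78], [3, 176, 77], [3, 171, 79], [3, 181, 76], [5, 176, 77], [3, 178, 76], [2, 163, 78], [2, 172, 77], [3, 176, 77], [2, 170, 75], [2, 169, 77], [3, 169, 77], [6, 175, 83], [11, 182, 108]]
[0.49998293 0.10683325 0.2318    ]
[0.47167545 0.0812598  0.2318    ]
[0.50784086 0.069948   0.2318    ]
(260, 209, 120, 119)
```

View pics/jarcrop.png

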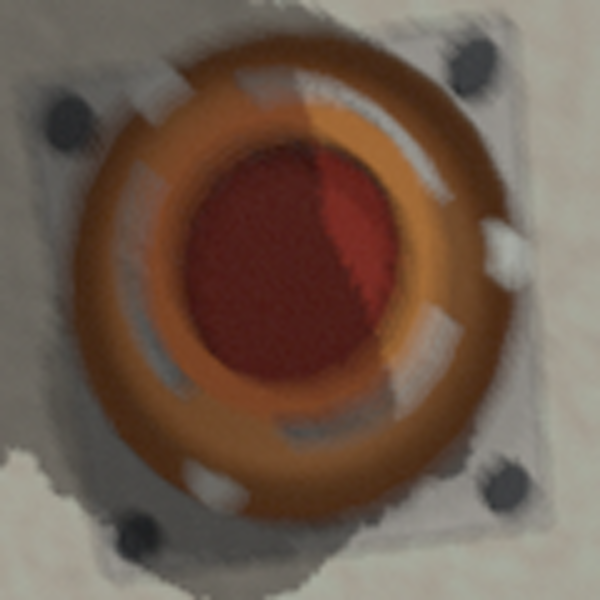

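```bash
python3 - <<'E'
from look import *
m=camera_model("wrist");px=lambda x,y:(255+x/5-.5,30+y/5-.5)
J=ray(m,px(292,262),.125);print("rim",J)
P=[ray(m,px(*p),.095) for p in[(160,92),(508,255),(216,485)]]
v0,r=cv2.minEnclosingCircle(np.array(P)[:,:2].astype(np.float32));print("dots centre",v0,r)
for v in P:
    v=v-J;print(np.degrees(np.arctan2(v[1],v[0]))%120,np.hypot(*v[:2]))
s=sense();R=T.from_quat(s["tool_rot"]).as_matrix()
Q=np.array([ray(m,p,.2318) for p in[(322,240),(281,298),(356,300)]]);C=np.mean(Q,0);print("lid",C,s["tcp_pos"])
for v in Q-C:print(np.degrees(np.arctan2(v[1],v[0]))%120,np.hypot(*v[:2]))
for z in(.228,.2318,.236):
  print(z,[np.hypot(*(ray(m,a,z)-ray(m,b,z))[:2]) for a,b in[((260,268),(379.5,268))]])
for t in(J,[.519,.178,.125]):print(R.T@(np.array(t)-s["tcp_pos"])/.06, R.T@(np.array(t)-C)/.06)
print(R.round(3))
E
```

```text
rim [0.51533567 0.1835398  0.125     ]
dots centre (0.5153549909591675, 0.1831108182668686) 0.036265723407268524
112.3200326316511 0.03576122535510591
110.88330645778017 0.036250344057779445
111.80133611187088 0.03648980503430588
lid [0.49316641 0.08601369 0.2318    ] [0.49165372 0.0859696  0.20745375]
71.87108285759702 0.02190705769732847
72.47318940524087 0.022010475653616024
72.40868718010384 0.021758806752408696
0.228 [np.float64(0.05980256819949891)]
0.2318 [np.float64(0.05793137599445739)]
0.236 [np.float64(0.055863216188885186)]
[ 1.37048998 -0.05419099 -1.67557232] [ 1.77611666 -0.08085518 -1.66908139]
[ 1.37115776  0.02895772 -1.6024938 ] [ 1.77678443  0.00229353 -1.59600287]
[[ 0.005  0.965 -0.262]
 [-0.004 -0.262 -0.965]
 [-1.     0.006  0.002]]
```

```bash
python3 - <<'E'
from look import *
a=cv2.imread("pics/w2.png");im=snapshot("wrist");m=camera_model("wrist");s=sense();im=snapshot("wrist")
cv2.imwrite("pics/w3.png",im);R=T.from_quat(s["tool_rot"]).as_matrix()
def sh(x0,y0,x1,y1):
    r=cv2.matchTemplate(im[:y1+40],a[y0:y1,x0:x1],cv2.TM_CCOEFF_NORMED);_,v,_,p=cv2.minMaxLoc(r);return np.array(p)-[x0,y0],v
d,v=sh(265,36,365,142);print(d,v);px=lambda x,y:(255+x/5-.5+d[0],30+y/5-.5+d[1])
J=ray(m,px(292,262),.125);print("rim",J,s["tcp_pos"])
c,r=cv2.minEnclosingCircle(np.array([ray(m,px(*p),.095)[:2] for p in[(160,92),(508,255),(216,485)]],np.float32));print("dots",c,r)
e,v=sh(255,205,390,335);print(e,v)
C=np.mean([ray(m,np.array(p)+e,.229) for p in[(322,240),(281,298),(356,300)]],0);print("lid-tcp",C-s["tcp_pos"])
D=J-s["tcp_pos"];print("tcp->rim tool",R.T@D/.06,"lid->rim",R.T@(J-C)/.06)
E
```

```text
[5 2] 0.9561966061592102
rim [0.51998994 0.17953112 0.125     ] [0.49304028 0.08434825 0.20747658]
dots (0.5204610824584961, 0.1788189560174942) 0.036372292786836624
[0 0] 0.9977484941482544
lid-tcp [ 0.00101044 -0.00173843  0.02152342]
tcp->rim tool [ 1.3696413   0.00765106 -1.65285411] lid->rim [ 1.72809032 -0.01903026 -1.67751574]
```

Emit:
{"name": "step_arm", "arguments": {"increments": [0.1,0,-0.35,-1.6,0.6,0.3,0,-0.7,-3.2,0.6,0.5,0,-1.05,-4.8,0.6,0.7,0,-1.4,-6.4,0.6,0.8,0,-1.66,-7.9,0.6]}}

```text
t: 7.18
tcp_pos: [0.5226, 0.1786, 0.1593]
tool_rot: [0.383, 0.59, -0.382, 0.599]
force: [0.3, 0.4, 0.1]
finger_gap: 0.692
```

```bash
cat > st.py <<'E'
from look import *
n=6;A=[]
for i in range(n):
    snapshot("wrist");s=sense();A.append(np.r_[s["force"],s["ft_torque"],s["tcp_pos"]])
R=T.from_quat(s["tool_rot"]).as_matrix();a=np.mean(A[1:],0)
print("F",a[:3].round(2),"M",a[3:6].round(3),"sd",np.std(A,0)[3:6].round(3),"p",a[6:].round(4),"t",round(s["t"],2))
print("yaw",np.degrees(np.arctan2(R[1,1],R[0,1])),"q6",s["q"][5],"gap",s["finger_gap"])
print("to rim tool",R.T@(np.array([.5195,.1785,.125])-s["tcp_pos"])/.06, "tilt",R[2].round(4))
E
python3 st.py
```

```text
F [-0.1  -0.5  -0.78] M [-0.006  0.015 -0.001] sd [0.025 0.048 0.044] p [0.5221 0.1783 0.1596] t 7.47
yaw 24.152372120730263 q6 -0.28582663536575903 gap 0.6882193634907857
to rim tool [ 0.57944785 -0.03371502 -0.02911243] tilt [-0.9999  0.0065  0.0097]
```

```bash
python3 - <<'E'
from look import *
m=camera_model("wrist");im=snapshot("wrist");sc=snapshot("scene")
o=np.zeros((400,800,3),np.uint8);o[:,:400]=im[:,120:520];q=cv2.resize(sc[80:220,290:430],(400,400),interpolation=2);o[:,400:]=q;cv2.imwrite("pics/w4.png",o)
cv2.imwrite("pics/w4full.png",im);print(proj(m,(.5195,.1785,.125)),proj(camera_model("scene"),(.5195,.1785,.125)))
E
```

```text
[315.38290013 228.37184766] [360.71102568 154.68818154]
```

View pics/w4.png

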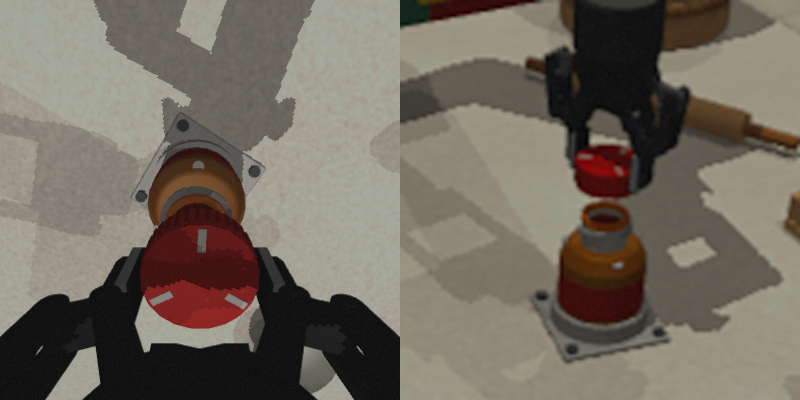

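Emit:
{"name": "step_arm", "arguments": {"increments": [0.15,-0.03,-0.035,0,0.6,0.3,-0.03,-0.035,0,0.6,0.45,-0.03,-0.035,0,0.6,0.6,-0.03,-0.035,0,0.6,0.6,-0.03,-0.035,0,0.6]}}

```text
t: 8.2
tcp_pos: [0.5188, 0.179, 0.1226]
tool_rot: [0.384, 0.59, -0.385, 0.597]
force: [0.1, -0.3, -0.8]
finger_gap: 0.694
```

```bash
python3 st.py
```

```text
F [ 0.02  0.03 -0.87] M [-0.013  0.017 -0.015] sd [0.038 0.011 0.023] p [0.5196 0.1791 0.1239] t 8.5
yaw 24.184719137554602 q6 -0.28286821294188264 gap 0.6887863566198948
to rim tool [-0.01524053 -0.00716346  0.00870919] tilt [-0.9999  0.0073  0.0097]
```

Emit:
{"name": "step_arm", "arguments": {"increments": [0.04,0,0,0,0.6,0.08,0,0,0,0.6,0.12,0,0,0,0.6,0.16,0,0,0,0.6,0.18,0,0,0,0.6]}}

```text
t: 9.12
tcp_pos: [0.5195, 0.1789, 0.1129]
tool_rot: [0.384, 0.59, -0.384, 0.598]
force: [-0.6, 0.5, -1.6]
finger_gap: 0.69
```

```bash
python3 st.py
```

```text
F [-0.57  0.73 -0.87] M [0.086 0.12  0.005] sd [0.032 0.031 0.028] p [0.5195 0.1789 0.113 ] t 9.43
yaw 24.186592247608427 q6 -0.28268677942897075 gap 0.6931594586329364
to rim tool [-0.19792499 -0.00146259  0.00852829] tilt [-0.9999  0.0065  0.0096]
```

Inside the ramps now and barely touching. I'll continue down.

Emit:
{"name": "step_arm", "arguments": {"increments": [0.02,0,0,0,0.6,0.04,0,0,0,0.6,0.06,0,0,0,0.6,0.08,0,0,0,0.6,0.09,0,0,0,0.6]}}

```text
t: 10.05
tcp_pos: [0.5195, 0.179, 0.1077]
tool_rot: [0.384, 0.59, -0.384, 0.598]
force: [-1.1, 1.9, 0.3]
finger_gap: 0.688
```

```bash
python3 st.py
```

```text
F [-1.08  1.19 -0.23] M [ 0.231  0.205 -0.02 ] sd [0.029 0.022 0.035] p [0.5195 0.1789 0.1077] t 10.35
yaw 24.18540438418097 q6 -0.2825792189315226 gap 0.6888344160860547
to rim tool [-0.28870523 -0.00132267  0.00953857] tilt [-0.9999  0.0064  0.0095]
```

Emit:
{"name": "step_arm", "arguments": {"increments": [0.01,-0.005,-0.01,0,0.6,0.02,-0.005,-0.01,0,0.6,0.03,-0.005,-0.01,0,0.6,0.035,-0.005,-0.01,0,0.6,0.04,-0.005,-0.01,0,0.6]}}

```text
t: 10.98
tcp_pos: [0.5191, 0.1793, 0.1052]
tool_rot: [0.384, 0.59, -0.384, 0.598]
force: [0.7, 0.3, -0.7]
finger_gap: 0.689
```

```bash
python3 st.py
```

```text
F [-0.34  0.17 -1.07] M [-0.009  0.004 -0.005] sd [0.015 0.022 0.021] p [0.519  0.1793 0.1053] t 11.28
yaw 24.18625169912163 q6 -0.28160742658268695 gap 0.6880496243543696
to rim tool [-0.32844946  0.00376544  0.01955533] tilt [-0.9999  0.0064  0.0096]
```

Emit:
{"name": "step_arm", "arguments": {"increments": [0.01,0,0,0,0.6,0.02,0,0,0,0.6,0.03,0,0,0,0.6,0.035,0,0,0,0.6,0.035,0,0,0,0.6]}}

```text
t: 11.9
tcp_pos: [0.5191, 0.1794, 0.1045]
tool_rot: [0.384, 0.589, -0.384, 0.598]
force: [-1.8, -0.2, 9.3]
finger_gap: 0.692
```

```bash
python3 st.py
```

```text
F [-2.39 -0.59  9.26] M [-0.052  0.478 -0.01 ] sd [0.043 0.032 0.018] p [0.5191 0.1794 0.1045] t 12.2
yaw 24.19216675392069 q6 -0.2815689741371943 gap 0.6895690925406383
to rim tool [-0.34126956  0.0021558   0.01948854] tilt [-0.9999  0.0071  0.0098]
```

Emit:
{"name": "step_arm", "arguments": {"increments": [0.005,0,0,1,0.6,0.005,0,0,2,0.6,0.005,0,0,3,0.6,0.005,0,0,4,0.6,0.005,0,0,5,0.6]}}

```text
t: 12.82
tcp_pos: [0.5192, 0.179, 0.1047]
tool_rot: [0.505, 0.491, -0.503, 0.5]
force: [0.0, -1.5, 3.5]
finger_gap: 0.69
```

```bash
python3 st.py
```

```text
F [-0.27 -1.51  5.15] M [-0.233  0.258  0.012] sd [0.067 0.043 0.022] p [0.5193 0.1792 0.1047] t 13.12
yaw -0.7238984844672611 q6 0.15347705411968512 gap 0.691154132264049
to rim tool [-0.338624    0.00705052  0.0141793 ] tilt [-0.9999  0.0111  0.0062]
```

Emit:
{"name": "step_arm", "arguments": {"increments": [0.0,0,0,0.3,0.6,0.0,0,0,0.6,0.6,0.0,0,0,0.9,0.6,0.0,0,0,1.2,0.6,0,0,0,1.5,0.6]}}

```text
t: 13.75
tcp_pos: [0.5193, 0.1792, 0.1047]
tool_rot: [0.536, 0.458, -0.533, 0.467]
force: [-0.4, -1.8, 4.0]
finger_gap: 0.689
```

```bash
python3 st.py
```

```text
F [-0.71 -1.97  4.92] M [-0.311  0.221  0.049] sd [0.037 0.018 0.021] p [0.5193 0.1792 0.1047] t 14.05
yaw -8.222957390295583 q6 0.2843572490252067 gap 0.6889586052309813
to rim tool [-0.33782638  0.00870899  0.01316344] tilt [-0.9999  0.0118  0.0047]
```

Emit:
{"name": "step_arm", "arguments": {"increments": [0.0,0,0,0.2,0.6,0.0,0,0,0.4,0.6,0.0,0,0,0.6,0.6,0.0,0,0,0.8,0.6,0,0,0,1,0.6]}}

```text
t: 14.68
tcp_pos: [0.5194, 0.1793, 0.1047]
tool_rot: [0.556, 0.435, -0.553, 0.443]
force: [-1.3, -1.3, 4.5]
finger_gap: 0.689
```

```bash
python3 st.py
```

```text
F [-0.15 -1.75  4.45] M [-0.25   0.218  0.037] sd [0.032 0.014 0.022] p [0.5194 0.1793 0.1047] t 14.97
yaw -13.229311917720137 q6 0.3716587061647549 gap 0.6918073516532837
to rim tool [-0.33787248  0.00889286  0.01336423] tilt [-0.9999  0.0123  0.0035]
```

Emit:
{"name": "step_arm", "arguments": {"increments": [0.0,0,0,0.2,0.6,0.0,0,0,0.4,0.6,0.0,0,0,0.6,0.6,0.0,0,0,0.8,0.6,0,0,0,1,0.6]}}

```text
t: 15.6
tcp_pos: [0.5193, 0.1793, 0.1047]
tool_rot: [0.575, 0.41, -0.571, 0.418]
force: [-0.8, -2.3, 4.4]
finger_gap: 0.688
```

```bash
python3 st.py
```

```text
F [-0.37 -1.56  5.1 ] M [-0.248  0.252  0.043] sd [0.034 0.031 0.012] p [0.5193 0.1793 0.1047] t 15.9
yaw -18.23297850032128 q6 0.45894988375335793 gap 0.6931779360198872
to rim tool [-0.33815256  0.01088659  0.01278647] tilt [-0.9999  0.0124  0.0024]
```

Emit:
{"name": "step_arm", "arguments": {"increments": [0.0,0,0,0.2,0.6,0.0,0,0,0.4,0.6,0.0,0,0,0.6,0.6,0.0,0,0,0.8,0.6,0,0,0,1,0.6]}}

```text
t: 16.52
tcp_pos: [0.5193, 0.1793, 0.1047]
tool_rot: [0.593, 0.385, -0.589, 0.393]
force: [-0.6, -1.2, 4.9]
finger_gap: 0.689
```

```bash
python3 st.py
```

```text
F [-1.07 -2.05  4.93] M [-0.237  0.231  0.043] sd [0.02  0.031 0.022] p [0.5193 0.1793 0.1047] t 16.82
yaw -23.233678066123783 q6 0.5461984420077639 gap 0.692397198573408
to rim tool [-0.33793578  0.01230169  0.01243132] tilt [-0.9999  0.0126  0.0012]
```

Emit:
{"name": "step_arm", "arguments": {"increments": [0.0,0,0,0.2,0.6,0.0,0,0,0.4,0.6,0.0,0,0,0.6,0.6,0.0,0,0,0.8,0.6,0,0,0,1,0.6]}}

```text
t: 17.45
tcp_pos: [0.5193, 0.1793, 0.1047]
tool_rot: [0.609, 0.359, -0.605, 0.366]
force: [-1.9, -2.6, 5.1]
finger_gap: 0.691
```

```bash
python3 st.py
```

```text
F [-1.14 -2.04  4.94] M [-0.232  0.267  0.032] sd [0.023 0.026 0.027] p [0.5193 0.1794 0.1047] t 17.75
yaw -28.248147010486484 q6 0.6336778253090612 gap 0.6922470340414134
to rim tool [-0.33786731  0.01388798  0.01150443] tilt [-9.999e-01  1.260e-02  1.000e-04]
```

Emit:
{"name": "step_arm", "arguments": {"increments": [0.0,0,0,0.2,0.6,0.0,0,0,0.4,0.6,0.0,0,0,0.6,0.6,0.0,0,0,0.8,0.6,0,0,0,1,0.6]}}

```text
t: 18.38
tcp_pos: [0.5192, 0.1795, 0.1047]
tool_rot: [0.625, 0.332, -0.62, 0.339]
force: [-2.0, -1.0, 4.5]
finger_gap: 0.69
```

```bash
python3 st.py
```

```text
F [-1.31 -0.98  4.65] M [-0.072  0.387  0.088] sd [0.04  0.021 0.013] p [0.5192 0.1795 0.1047] t 18.68
yaw -33.262871474398736 q6 0.7210417819170816 gap 0.6898081190695706
to rim tool [-0.33879706  0.01723589  0.01047246] tilt [-0.9999  0.0122 -0.001 ]
```

Emit:
{"name": "step_arm", "arguments": {"increments": [0.001,0,0,0.2,0.6,0.002,0,0,0.4,0.6,0.003,0,0,0.6,0.6,0.004,0,0,0.8,0.6,0.004,0,0,0.8,0.6]}}

```text
t: 19.3
tcp_pos: [0.519, 0.1797, 0.1045]
tool_rot: [0.636, 0.311, -0.631, 0.317]
force: [-1.3, 0.1, 4.5]
finger_gap: 0.691
```

```bash
python3 st.py
```

```text
F [-1.38 -0.34  5.19] M [0.102 0.534 0.238] sd [0.025 0.029 0.016] p [0.519  0.1797 0.1045] t 19.6
yaw -37.27775017145147 q6 0.7911052299429268 gap 0.6898747971403147
to rim tool [-0.34159406  0.02231207  0.01062105] tilt [-0.9999  0.0117 -0.0019]
```

Emit:
{"name": "step_arm", "arguments": {"increments": [0.001,0,0,0.15,0.6,0.002,0,0,0.3,0.6,0.002,0,0,0.45,0.6,0.003,0,0,0.6,0.6,0.003,0,0,0.6,0.6]}}

```text
t: 20.23
tcp_pos: [0.519, 0.18, 0.1044]
tool_rot: [0.644, 0.294, -0.639, 0.301]
force: [-1.8, 0.1, 5.2]
finger_gap: 0.694
```

```bash
python3 st.py
```

```text
F [-0.82  0.15  5.39] M [0.201 0.557 0.376] sd [0.023 0.016 0.026] p [0.519  0.18   0.1044] t 20.52
yaw -40.2801112969483 q6 0.8434388998732645 gap 0.6894608033000624
to rim tool [-0.34258378  0.0250962   0.01252939] tilt [-0.9999  0.0114 -0.0028]
```

Emit:
{"name": "step_arm", "arguments": {"increments": [0.001,0,0,0.1,0.6,0.001,0,0,0.2,0.6,0.002,0,0,0.3,0.6,0.002,0,0,0.36,0.6,0.002,0,0,0.36,0.6]}}

```text
t: 21.15
tcp_pos: [0.5191, 0.1801, 0.1044]
tool_rot: [0.649, 0.284, -0.643, 0.291]
force: [-1.2, -0.2, 4.7]
finger_gap: 0.692
```

```bash
python3 st.py
```

```text
F [-0.83 -0.49  5.36] M [0.188 0.571 0.513] sd [0.022 0.026 0.032] p [0.519  0.1801 0.1044] t 21.45
yaw -42.04858898863578 q6 0.8745198657174212 gap 0.687622253036367
to rim tool [-0.34370337  0.02766638  0.01391245] tilt [-0.9999  0.0113 -0.0033]
```

Emit:
{"name": "step_arm", "arguments": {"increments": [0,0,0,0,0.5,0,0,0,0,0.3,0,0,0,0,0.1,0,0,0,0,0,0,0,0,0,0]}}

```text
t: 22.08
tcp_pos: [0.5192, 0.1802, 0.1042]
tool_rot: [0.649, 0.284, -0.643, 0.29]
force: [0.3, -0.9, 0.9]
finger_gap: 0.999
```

```bash
python3 st.py
```

```text
F [-0.06  0.17 -0.22] M [ 0.023 -0.012 -0.016] sd [0.017 0.025 0.032] p [0.5191 0.1801 0.1043] t 22.38
yaw -42.0561293582549 q6 0.8745816624887841 gap 0.9995730734795513
to rim tool [-0.3433662   0.02743482  0.01393297] tilt [-0.9999  0.0113 -0.0033]
```

Emit:
{"name": "step_arm", "arguments": {"increments": [-0.3,0,0,0,0,-0.8,0,0,0,0,-1.3,0,0,0,0,-1.8,0,0,0,0,-2,0,0,0,0]}}

```text
t: 23.0
tcp_pos: [0.5186, 0.1809, 0.2261]
tool_rot: [0.65, 0.284, -0.642, 0.291]
force: [0.6, 0.3, -1.0]
finger_gap: 1.002
```

```bash
python3 - <<'E'
from look import *
for i in range(4):snapshot("top")
m=camera_model("wrist");im=snapshot("wrist");sc=snapshot("scene")
cv2.imwrite("pics/w5.png",im)
o=np.zeros((400,800,3),np.uint8);o[:,:400]=im[:,120:520];o[:,400:]=cv2.resize(sc[80:220,290:430],(400,400),interpolation=2);cv2.imwrite("pics/w5c.png",o)
lidlook("w6",.129)
E
```

```text
tcp [0.51693035 0.18058575 0.22297929] R [[0.008, 0.742, -0.67], [-0.005, -0.67, -0.742], [-1.0, 0.009, -0.001]] q6 0.8732279546526848
circle [0.5212605  0.18032883 0.129     ] r 0.03000117465853691 px [[319.34375    201.54166667]] delta tool [ 1.56683885  0.04159117 -0.04331139]
  stripe [320.93333333 183.46666667] 0.017761001353070082 46.66421223829736
  stripe [298.94 214.48] 0.022543141456611793 47.618125465605544
  stripe [340.68518519 215.83333333] 0.022347502907976984 43.424657372284756
```

View pics/w5c.png

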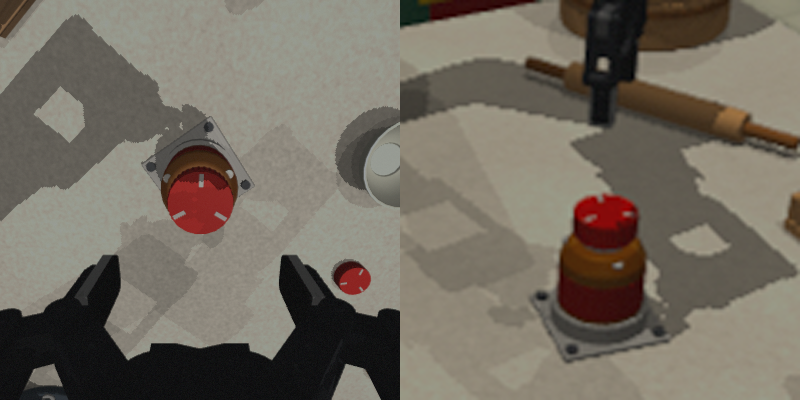

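The lid sits level on the jar, at (200,200) in the wrist view and (605,220) in the scene crop. Its stripes are turned 66° past the gap, the same as the tool turned, so it did not spring back. The gripper is clear.

```bash
python3 -c "
from station import *
print(sign_off(),sense()['t'])"
```

```text
the job is handed in; nothing more can be done
the job is handed in; nothing more can be done
```

The chilli jar is closed. I set the larger red lid on its neck with the stripes over the dots and felt it seat on the gasket. I then turned it clockwise about 66°, opened the gripper and lifted clear.

**Torque:** it rose 0.09, 0.24, 0.38 and then 0.51 N m over the last steps. That is a little above the 0.45 N m aimed for, but inside the snug range of 0.3 to 0.6 and below the 0.7 overtight limit. About 0.04 N m of it is friction from pressing down with about 5 N.

**Last checks:**
- The wrist picture put the lid on the jar axis to within about 2 mm, with a measured radius of 30.0 mm.
- The lid looked level in the scene view.
- Its stripes stood about 66° past the gap, matching the tool's turn, so it did not spring back.
- The tool was touching nothing, and the last lift ended at about 23 s.

**Not fully checked:**
- My first rim position from the wrist view was about 5 mm off because the arm was still settling; I retook the picture before placing the lid.
- The tool stood about 0.7° off vertical throughout.
- I never moved the arm near the bottle, bowl or spoon, but I did not measure their positions again at the end.

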